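Swap in the washed drip grate and show the used one to the camera

TASK

At the coffee counter, first set the washed drip grate into the empty drip tray so that it lies flat and square in the pocket, and let go of it; then lift the used grate out of the other tray and hold it up to the small inspection camera: the middle of its underside 20 cm from the lens on the camera's line of sight, the underside squarely facing the lens and the grate's long sides level. Finish still holding the used grate there, steady and clear of everything else; do not drop either grate, knock the camera, or disturb the mug, the sugar jar and the cup stack.

Things in the scene. Friction and masses are not known exactly. Their poses are not given: they have to be found in the camera images.
- washed_grate: Washed drip grate, lying on the counter: flat steel grate 120 (x) x 80 (y) x 10 mm, about 0.2 kg, with a black upright grip in the middle of its top: a block 46 (x) x 10 (y) mm from z = 10 to z = 44 mm, to be pinched across its 10 mm. Origin: centre of the underside; z up out of the top. A half turn about z makes no difference.
- washed_grate_grip (a point): Point in the washed grate's grip, on its centre line, 34 mm above the grate's underside (10 mm below the top of the grip). Same axes as the grate.
- used_grate: The used drip grate, same shape, size, axes and origin as the washed one; it starts lying in the pocket of the other drip tray, its underside on the pocket floor.
- used_grate_grip (a point): Point in the used grate's grip, 34 mm above that grate's underside (10 mm below the top of the grip).
- empty_tray: The drip tray that starts empty: a steel tray fixed to the counter, 170 (x) x 130 (y) x 24 mm high, with a rectangular pocket in its top. Origin: centre of its underside, on the counter. x along its long side, z up.
- empty_tray_pocket (a point): Centre of the floor of the empty tray's pocket, 12 mm above the counter. The pocket is 12 mm deep, 125 mm along x and 85 mm along y (2.5 mm play all round the grate); its upper 5 mm flare outward at 45 degrees as a lead-in. Axes as the tray.
- full_tray: The identical drip tray that starts with the used grate in its pocket. Fixed to the counter. Origin: centre of its underside.
- camera: Small inspection camera fixed near the counter's far side, 80 mm high: black base 100 x 90 x 12 mm, two aluminium cheeks, between them a tilted grey box 50 x 56 x 45 mm with a black lens barrel 38 mm across. Origin: centre of the base's underside. It looks to its own -x (towards the robot), 55 degrees upward from level; its y is level, across the picture.
- lens (a point): Centre of the lens front, 7 mm in front (camera's -x) of the camera's origin and 70 mm above the counter. z axis along the line of sight away from the lens (55 degrees above level), y axis level across the picture.
- view_point (a point): Point on the line of sight 200 mm from the lens, where the middle of the used grate's underside belongs: 234 mm above the counter, 122 mm level from the camera's origin on its -x side. Axes as the lens. Underside facing the lens, the grate's z runs along this z (35 degrees off vertical) and its x along this y, either way round.
- mug: White mug 80 mm across, 95 mm high, loose, to be left alone. Origin: centre of its underside.
- sugar_jar: Glass sugar jar with a steel cap, 68 mm across, 130 mm high, loose, to be left alone. Origin: centre of its underside.
- cup_stack: Stack of white paper cups, 79 mm across, 108 mm high, loose, to be left alone. Origin: centre of its underside.

How it is judged:
By the outcome, as a careful person would: the job done as asked, in the order asked, and still so for the second after the job is handed in, while the arm keeps its last pose, push and grip.
It also fails if it takes over 64 s, if anything falls off the work surface, if the arm or the gripper's body presses on something with over 40 N, if the wrist force passes 120 N, or if a joint passes its speed limit or range.

ROBOT

A 6-joint arm with a two-finger parallel gripper is mounted at the origin on the work surface. World frame = base frame: x ahead of the robot, y to its left, z up, the work surface at z = 0. Lengths are in m, angles in rad, forces in N, time in s.
With the tool pointing down it reaches from about 0.425 to 0.925 m from the base axis. Payload 12.5 kg.
Tool frame: the origin (TCP) lies between the finger pads; the fingertips stand 11 mm ahead of it and the grasp point (between the pads) lies 8 mm behind it (env.tip_extent is the distance from the TCP to the fingertips, in m); z points along the fingers, y is the direction in which the jaws open and shut (so a half turn about z gives the same grasp; the last joint's range is limited). The gripper opens to 85 mm and grips with 20 to 120 N. Pads are 22 mm wide; open, the fingers measure 114 mm over their backs; the gripper's body (76 mm by 85 mm) begins 54 mm behind the grasp point. The pads swing forward as they close: fully open they stand 13 mm farther back than shut.
Start: joints at [0.999, 0.491, 1.559, -0, 1.092, -0.106], TCP at [0.281, 0.558, 0.242] pointing down, gripper open.
Joint ranges: [-3.1, 3.1], [-0.84, 2.19], [0.05, 2.79], [-1.13, 4.28], [0.06, 2.93], [-2.69, 2.69]. Speed limits (rad/s): [2.22, 2.22, 2.79, 3.14, 3.14, 3.14].

INTERFACE

Orientations are given as a unit quaternion [x, y, z, w].
In Python, from plant import env, hand, kin, monitor, viewer gives the robot as it stands. Calls block until the motion is done:
- env.reach(position, orientation): joint-space move of the TCP to a pose.
- env.move_straight(position, frame=None, velocity=0.15, f_stop=None): straight line of the TCP; frame=None keeps the orientation; velocity is the mean speed in m/s. With f_stop (N) it stops when the force on the tool has changed by that much, and returns True; else False.
- env.goto_joints(angles): joint-space move.
- hand.command_gripper(opening): opening from 0.0 (shut) to 1.0 (fully open); the grip force is fixed at half the most; returns when the fingers have stopped.
- env.sleep(seconds).
- kin.solve_ik(position, orientation): joint angles nearest the present ones, or None.
- monitor.read_state(): the state.
- viewer.get_image(name): name is "side" or "top"; returns a dict with "color" (480x640x3 uint8, red, green, blue), "K" (3x3 intrinsics, pixels), "k1" (the pictures are not rectified: a ray, as slopes to the right and down, at radius r is drawn at 1 + k1 r^2 times it, then the intrinsics apply), "T" (4x4, takes a point from camera to world coordinates). Camera axes: x right, y down, z forward; pixel columns grow to the right and rows downward; lengths in m; the calibration is good to about 2 mm. A picture is of the moment at which its call begins. There is no depth.
A pose or a line that the arm cannot do raises env.PlanningError and nothing moves.
- env.hand_in(): hands the job in, once; it reports no verdict.
Trained networks look in a picture, given as the dict that the camera call returned (one of the last four; its "shot" number tells which), for a name from the list of things; names that differ only in an ending like _2 or _b are one class to them, and where a whole thing is asked for, a point or a joint stands for the part that bears it (a point fixed in the world has none). Each returns a list of dicts, best first, with "confidence" (0 to 1); they miss things now and then, are a little off and sometimes report something else, mostly with a low value. They report only what shows in the picture. A call takes as long as a camera call.
- viewer.find_in(picture, thing): "uv" ([column, row] in pixels, amid what is visible of it).
- viewer.pinpoint(picture, thing): "uv" ([column, row] in pixels: a listed point, or the origin of a listed thing).
The state is a dict: "t": time; "joint_positions": joint angles; "qd": joint speeds; "effort": joint torques, N m; "eef_pos": TCP position; "ee_rot": TCP orientation; "force": force on the tool from outside, world axes, zero at the start; "torque": the same for the moment, N m; "grip_width": opening from 0.0 (shut) to 1.0 (fully open).
Only numpy, scipy, OpenCV 4.12 (cv2) and the standard library are available. Lean on these libraries where they do the work, as an engineer would, in place of code of your own. Each camera call takes 0.05 s, during which the arm holds its last target. There are 200 camera calls.

## Working session

There is one attempt and no reset: what is moved stays moved. The work goes in short steps, each a Python script; the robot and the scene stay as the last script left them, time stands still between calls to the robot, and variables do not carry over. Pictures are saved under pics/ and viewed, about 8 in all and at most 12, crops included, and the job is handed in when it is done.

```bash
ls; mkdir -p pics
cat > h.py <<'E'
import numpy as np, cv2
from scipy.spatial.transform import Rotation as R
from plant import env, hand, kin, monitor, viewer
def ray(pic,uv):
    K,k1,T=np.array(pic["K"]),pic["k1"],np.array(pic["T"])
    n=cv2.undistortPoints(np.array([[uv]],float),K,np.array([k1,0,0,0,0.]))[0,0]
    d=T[:3,:3]@np.array([n[0],n[1],1.]); return T[:3,3],d/np.linalg.norm(d)
def onz(pic,uv,z):
    o,d=ray(pic,uv); return o+d*(z-o[2])/d[2]
def proj(pic,P):
    T=np.array(pic["T"]); p=(np.atleast_2d(P)-T[:3,3])@T[:3,:3]
    s=p[:,:2]/p[:,2:]; s=s*(1+pic["k1"]*(s**2).sum(1,keepdims=True))
    K=np.array(pic["K"]); return s@K[:2,:2].T+K[:2,2]
def tri(obs):
    A=np.zeros((3,3));b=np.zeros(3)
    for pic,uv in obs:
        o,d=ray(pic,uv);M=np.eye(3)-np.outer(d,d);A+=M;b+=M@o
    return np.linalg.solve(A,b)
def save(pic,name): cv2.imwrite("pics/"+name,np.ascontiguousarray(pic["color"][:,:,::-1]))
E
python3 - <<'E'
from h import *
s=viewer.get_image("side");t=viewer.get_image("top")
save(s,"s0.png");save(t,"t0.png")
for n,z in dict(washed_grate=0,washed_grate_grip=.034,used_grate=.012,used_grate_grip=.046,empty_tray=0,empty_tray_pocket=.012,full_tray=0,camera=0,lens=.07,view_point=.234,mug=0,sugar_jar=0,cup_stack=0).items():
    for p,l in((s,"side"),(t,"top")):
        for r in viewer.pinpoint(p,n)[:2]:
            print(n,l,np.round(r["uv"],1),round(r["confidence"],2),np.round(onz(p,r["uv"],z),4))
for p in(s,t): print(p["K"],p["k1"],np.round(p["T"],3))
E
```

```text
pics
washed_grate side [418.9 400.6] 0.68 [ 0.5019 -0.3084  0.    ]
washed_grate top [481.3 296.3] 0.57 [ 0.503  -0.3124  0.    ]
washed_grate_grip side [421.  391.4] 0.6 [ 0.5006 -0.3112  0.034 ]
washed_grate_grip side [492.8 381.1] 0.37 [ 0.6329 -0.3974  0.034 ]
washed_grate_grip top [482.1 295.5] 0.98 [ 0.5044 -0.3042  0.034 ]
used_grate side [302.  333.2] 0.94 [0.4416 0.     0.012 ]
used_grate side [304.5 337.4] 0.45 [ 0.4371 -0.0141  0.012 ]
used_grate top [356.1 318.2] 0.9 [ 0.4504 -0.0026  0.012 ]
used_grate_grip side [302.3 325.7] 0.93 [ 0.437  -0.0078  0.046 ]
used_grate_grip side [372.9 250.8] 0.22 [0.7598 0.074  0.046 ]
used_grate_grip top [359.4 322.1] 0.81 [ 0.4422 -0.0079  0.046 ]
empty_tray side [251.1 275.2] 0.85 [0.4888 0.2625 0.    ]
empty_tray top [249.8 300.2] 0.79 [0.4916 0.2537 0.    ]
empty_tray_pocket side [248.1 273.6] 0.78 [0.4792 0.2613 0.012 ]
empty_tray_pocket top [248.3 303.5] 0.66 [0.4836 0.2557 0.012 ]
full_tray side [301.6 337.7] 0.83 [ 0.4387 -0.0014  0.    ]
full_tray top [356.5 320.8] 0.65 [ 0.4438 -0.0044  0.    ]
full_tray top [208.9 231.1] 0.64 
[... 647 characters left out ...]
.8 227.6] 0.65 [0.5088 0.5406 0.    ]
cup_stack side [416.6 401.7] 0.64 [ 0.4962 -0.3069  0.    ]
cup_stack top [135.2 289.6] 0.89 [0.5135 0.5385 0.    ]
[[594.48877453   0.         325.06185879]
 [  0.         594.48877453 236.23635608]
 [  0.           0.           1.        ]] -0.003365855238511519 [[ 0.734 -0.409  0.542 -0.185]
 [-0.679 -0.438  0.589 -0.764]
 [-0.004 -0.8   -0.6    1.037]
 [ 0.     0.     0.     1.   ]]
[[552.02950137   0.         324.83803975]
 [  0.         552.02950137 243.31306295]
 [  0.           0.           1.        ]] -0.16686327693926387 [[ 0.006 -0.994  0.11   0.484]
 [-1.    -0.007 -0.012  0.09 ]
 [ 0.013 -0.11  -0.994  1.338]
 [ 0.     0.     0.     1.   ]]
```

Run:
```python
import cv2
t=cv2.imread("pics/t0.png")
cv2.imwrite("pics/t0c.png",cv2.resize(t[170:360,190:560],None,fx=2.1,fy=2.1,interpolation=cv2.INTER_CUBIC))
```

```text
(no output)
```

View pics/t0c.png

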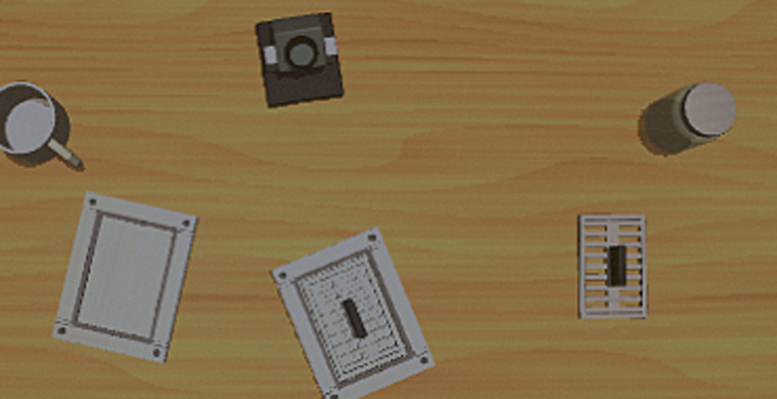

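View pics/s0.png

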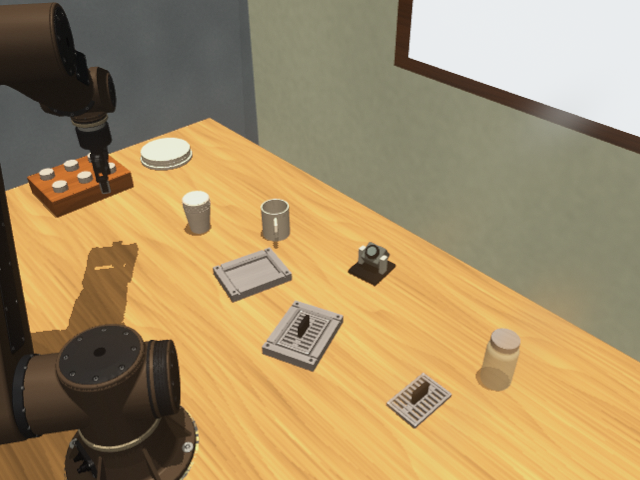

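The top crop and the side view match the network results. Both trays, the washed grate (top px ~482,296), the camera (~331,196), the mug and the jar are where reported. Next I'll refine the poses by fitting box models to masks in both views.

```bash
cat > fit.py <<'E'
from h import *
from scipy.optimize import minimize
def box(lx,ly,z0,z1): return np.array([[sx*lx/2,sy*ly/2,z] for sx in(-1,1) for sy in(-1,1) for z in(z0,z1)])
def pose(P,x): 
    c,s=np.cos(x[2]),np.sin(x[2]); return P@np.array([[c,s,0],[-s,c,0],[0,0,1]])+[x[0],x[1],0]
S=4
def iou(pic,m,P,off):
    h=cv2.convexHull(((proj(pic,P)-off+.5)*S-.5).astype(np.float32))
    im=np.zeros(m.shape,np.uint8); cv2.fillConvexPoly(im,np.round(h*16).astype(np.int32),1,shift=4)
    return (im&m).sum()/(im|m).sum()
def fit(pics,x0,b,maskf,close=0):
    dat=[]
    for p in pics:
        q=proj(p,pose(b,x0)); a=np.maximum(np.floor(q.min(0)-9),0).astype(int); e=np.ceil(q.max(0)+9).astype(int)
        c=cv2.resize(p["color"][a[1]:e[1],a[0]:e[0]],None,fx=S,fy=S,interpolation=cv2.INTER_CUBIC)
        m=maskf(cv2.cvtColor(c,cv2.COLOR_RGB2HSV).astype(int)).astype(np.uint8)
        if close: m=cv2.morphologyEx(cv2.copyMakeBorder(m,60,60,60,60,0),cv2.MORPH_CLOSE,np.ones((close,close)))[60:-60,60:-60]
        n,l,st,_=cv2.connectedComponentsWithStats(m); k=1+np.argmax(st[1:,4]); m=(l==k).astype(np.uint8)
        cs,_=cv2.findContours(m,cv2.RETR_EXTERNAL,cv2.CHAIN_APPROX_NONE); cv2.drawContours(m,cs,-1,1,-1)
        dat.append((p,m,a))
    f=lambda x:-sum(iou(p,m,pose(b,x),a) for p,m,a in dat)/len(dat)
    sim=np.array([x0]+[np.array(x0)+d for d in np.diag([.008,.008,.12])])
    r=minimize(f,x0,method="Nelder-Mead",options=dict(initial_simplex=sim,xatol=1e-5,fatol=1e-5))
    return r.x,-r.fun,dat
grey=lambda h:h[...,1]<75
dark=lambda h:h[...,2]<60
E
python3 - <<'E'
from fit import *
s=viewer.get_image("side");t=viewer.get_image("top")
hs=cv2.cvtColor(t["color"],cv2.COLOR_RGB2HSV)
for n,uv in dict(wood=(420,250),traywall=(235,335),floor=(250,300),grip=(483,296),grate=(470,305),base=(320,215),woodsh=(505,240),traytop=(330,300),gripU=(359,322)).items(): print(n,hs[uv[1],uv[0]])
res={}
for n,x0,b,m,c in [("empty_tray",[.49,.256,-.22],box(.17,.13,0,.024),grey,9),
  ("full_tray",[.441,-.003,.4],box(.17,.13,0,.024),grey,25),
  ("washed",[.503,-.311,0],box(.12,.08,0,.01),lambda h:(h[...,1]<90)|(h[...,2]<60),25),
  ("used_grip",[.441,-.006,.4],box(.046,.01,.022,.056),dark,0),
  ("washed_grip",[.503,-.311,0],box(.046,.01,.010,.044),dark,0),
  ("cambase",[.745,.055,.13],box(.1,.09,0,.012),lambda h:(h[...,2]<70)|(h[...,1]<90),9)]:
    for l,p in(("both",[s,t]),("top",[t]),("side",[s])):
        x,q,d=fit(p,x0,b,m,c); print(n,l,np.round(x[:2],4),round(np.degrees(x[2]),2),round(q,3))
        if l=="both":
            for k,(pp,mm,a) in enumerate(d): cv2.imwrite(f"pics/m_{n}_{k}.png",mm*255)
E
python3 - <<'E'
import cv2,glob,numpy as np
row=[]
for f in sorted(glob.glob("pics/m_*.png")):
    m=cv2.imread(f); k=195/max(m.shape[:2]); m=cv2.resize(m,None,fx=k,fy=k)
    c=np.full((198,198,3),90,np.uint8); c[:m.shape[0],:m.shape[1]]=m; row.append(c)
cv2.imwrite("pics/masks.png",np.vstack([np.hstack(row[i:i+4]) for i in(0,4,8)]))
E
```

```text
wood [ 18 143 141]
traywall [ 22  41 137]
floor [ 45   7 139]
grip [ 20 180  34]
grate [ 18 142 144]
base [ 9 61 54]
woodsh [19 84 67]
traytop [110  16 148]
gripU [ 7 40 58]
empty_tray both [0.4886 0.2539] -12.4 0.965
empty_tray top [0.4887 0.2537] -12.34 0.992
empty_tray side [0.4877 0.2578] -13.38 0.945
full_tray both [ 0.4442 -0.0054] 23.12 0.961
full_tray top [ 0.4444 -0.0058] 22.86 0.993
full_tray side [ 0.4441 -0.0015] 24.13 0.953
washed both [ 0.5027 -0.3092] -0.42 0.938
washed top [ 0.5029 -0.3111] 0.15 0.976
washed side [ 0.5025 -0.3065] 0.05 0.932
used_grip both [ 0.443  -0.0063] 24.33 0.768
used_grip top [ 0.4447 -0.0056] 22.18 0.852
used_grip side [ 0.4417 -0.0046] 30.52 0.773
washed_grip both [ 0.503  -0.3094] -1.19 0.495
washed_grip top [ 0.5023 -0.3093] -1.18 0.871
washed_grip side [ 0.4913 -0.3149] 15.01 0.143
cambase both [0.7433 0.0566] 9.41 0.824
cambase top [0.7429 0.0559] 8.74 0.969
cambase side [0.7453 0.0637] 9.77 0.745
```

View pics/masks.png

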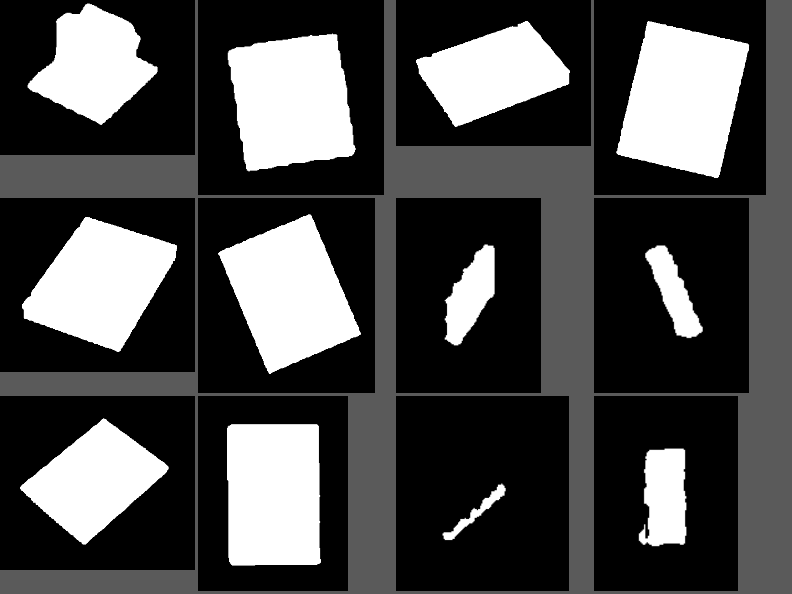

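The top-view fits are tight (IoU about 0.99 for the trays), and the two views agree to 1–4 mm. I'll check IK for the whole plan, then go for the washed grate.

```bash
cat >> h.py <<'E'
def down(a):
    c,s=np.cos(a),np.sin(a); return R.from_matrix(np.array([[c,s,0],[s,-c,0],[0,0,-1.]])).as_quat()
def view(cx,cy,psi,flip=False,d=.2,h=.026):
    """TCP pose for the used grate d in front of the lens; h = TCP height above the underside"""
    ax=np.array([np.cos(psi),np.sin(psi),0]); e=np.radians(55)
    l=-ax*np.cos(e)+[0,0,np.sin(e)]; lens=np.array([cx,cy,.07])-.007*ax
    x=np.array([-np.sin(psi),np.cos(psi),0])*(-1 if flip else 1); z=-l; y=np.cross(z,x)
    return lens+l*(d+h), R.from_matrix(np.stack([x,y,z],1)).as_quat(), l
E
python3 - <<'E'
from h import *
st=monitor.read_state(); print(round(st["t"],2),np.round(st["eef_pos"],3),st["ee_rot"],env.tip_extent,np.round(st["force"],2))
r=np.radians
for n,p,a in [("wash",[.5027,-.309,.026],0),("empty",[.4887,.2545,.038],r(-12.4)),("full",[.4442,-.005,.038],r(23)),("fullup",[.4442,-.005,.15],r(23))]:
    for k in(-np.pi,0,np.pi)[1:]:
        q=kin.solve_ik(p,down(a+k)); print(n,round(k,1),None if q is None else np.round(q,2))
for f in(0,1):
  for d in (.2,.28):
    p,q,l=view(.743,.056,r(8.8),f,d); j=kin.solve_ik(p,q); print("view",f,d,np.round(p,3),None if j is None else np.round(j,2))
E
```

```text
1.5 [0.281 0.558 0.242] [2.30767506e-01 9.73008917e-01 7.30343592e-05 3.11225351e-05] 0.011 [0.83 0.42 1.21]
wash 0 [-0.66  0.73  1.82 -0.    0.6   0.91]
wash 3.1 [-0.66  0.73  1.82 -0.    0.6  -2.23]
empty 0 [ 0.36  0.68  1.91 -0.    0.55  2.15]
empty 3.1 [ 0.36  0.68  1.91 -0.    0.55 -0.99]
full 0 [-0.16  0.6   2.17 -0.    0.37  1.01]
full 3.1 [-0.16  0.6   2.17 -0.    0.37 -2.13]
fullup 0 [-0.16  0.38  2.09 -0.    0.67  1.01]
fullup 3.1 [-0.16  0.38  2.09 -0.    0.67 -2.13]
view 0 0.2 [0.608 0.035 0.255] [-0.11  0.31  1.97  0.52  0.31 -0.72]
view 0 0.28 [0.563 0.028 0.321] [-0.14  0.16  1.97  0.39  0.45 -0.6 ]
view 1 0.2 [0.608 0.035 0.255] [-0.11  0.31  1.97  0.52  0.31  2.42]
view 1 0.28 [0.563 0.028 0.321] [-0.14  0.16  1.97  0.39  0.45  2.54]
```

Run:
```python
from h import *
env.reach([.5027,-.3095,.15],down(0)); print(monitor.read_state()["t"])
f=env.move_straight([.5027,-.3095,.026],velocity=.12,f_stop=15); st=monitor.read_state(); print(f,np.round(st["eef_pos"],4),st["t"])
if not f:
    hand.command_gripper(0.0); st=monitor.read_state(); print("grip",st["grip_width"],np.round(st["force"],2),st["t"])
    env.move_straight([.5027,-.3095,.16],velocity=.15); st=monitor.read_state(); print(st["grip_width"],np.round(st["force"],2),st["t"])
    s=viewer.get_image("side"); save(s,"s1.png"); cv2.imwrite("pics/s1c.png",cv2.resize(s["color"][220:420,300:560,::-1],None,fx=2,fy=2))
```

```text
4.65
False [ 0.503  -0.3097  0.0267] 5.8333
grip 0.10553191651908876 [-0.8   0.29  3.82] 6.5083
0.1031139812886842 [ 1.23  0.35 -1.45] 7.55
```

View pics/s1c.png

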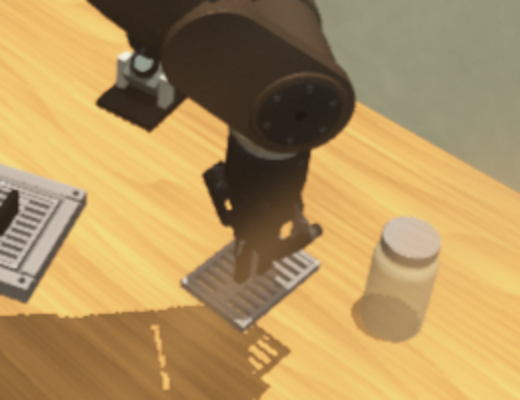

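The washed grate is held level and clear of the counter. I'll carry it to a hover over the empty tray and compare grate and tray in the same side picture.

Run:
```python
from fit import *
a=np.radians(-12.4)
env.reach([.4887,.2545,.15],down(a)); env.move_straight([.4887,.2545,.066],velocity=.12)
st=monitor.read_state(); print(st["t"],np.round(st["eef_pos"],4),np.round(R.from_quat(st["ee_rot"]).as_matrix()[:,0],4))
s=viewer.get_image("side"); save(s,"s2.png"); t=viewer.get_image("top"); save(t,"t2.png")
z=st["eef_pos"][2]-.026
im=cv2.resize(s["color"][210:330,185:335,::-1],None,fx=5,fy=5,interpolation=cv2.INTER_CUBIC)
def poly(P,c): cv2.polylines(im,[np.round(((proj(s,P)-[185,210]+.5)*5-.5)*8).astype(np.int32)],True,c,1,cv2.LINE_AA,3)
def rect(lx,ly,z): return np.array([[u*lx/2,v*ly/2,z] for u,v in((1,1),(1,-1),(-1,-1),(-1,1))])
g=[st["eef_pos"][0],st["eef_pos"][1],a]
poly(pose(rect(.12,.08,z+.01),g),(0,0,255)); poly(pose(rect(.12,.08,z),g),(0,0,255))
poly(pose(rect(.17,.13,.024),[.4887,.2537,a]),(0,255,0)); 
poly(pose(rect(.135,.095,.024),[.4887,.2537,a]),(255,0,0))
cv2.imwrite("pics/s2c.png",im)
```

```text
10.4833 [0.489  0.2545 0.0665] [ 9.766e-01 -2.148e-01  6.000e-04]
```

View pics/s2c.png

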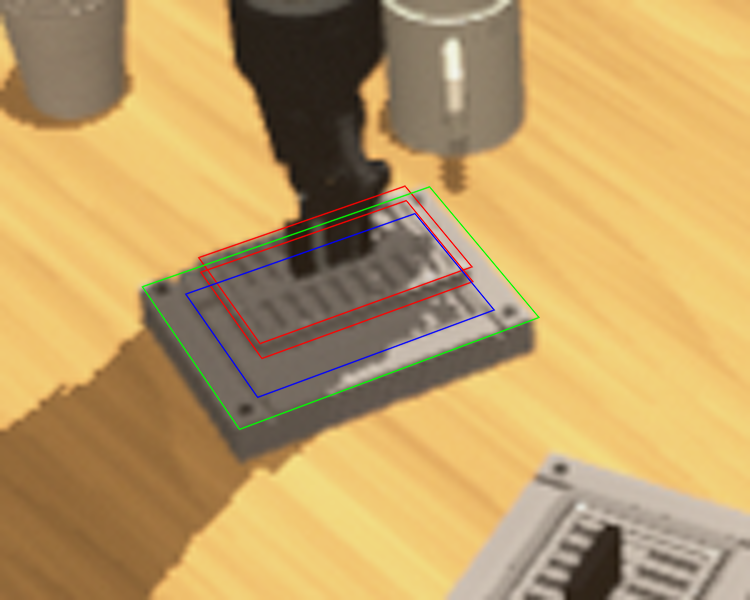

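Tray model (green) lies on the tray's edges to within ~0.6 px: corners at crop (143,290), (535,320), (237,430). The held grate sits centred over the pocket. I'll lower it with a force stop.

Run:
```python
from h import *
f=env.move_straight([.4882,.2537,.050],velocity=.08,f_stop=10)
st=monitor.read_state(); print(f,np.round(st["eef_pos"],4),np.round(st["force"],1),np.round(st["torque"],2),st["t"])
if not f:
    f=env.move_straight([.4882,.2537,.0375],velocity=.03,f_stop=8)
    st=monitor.read_state(); print(f,np.round(st["eef_pos"],4),np.round(st["force"],1),np.round(st["torque"],2),st["t"])
```

```text
False [0.4881 0.2537 0.0499] [ 0.4  0.3 -1.6] [ 0.05 -0.02  0.04] 10.9333
True [0.4882 0.2537 0.0382] [-1.8  0.   6.7] [-0.08  0.16  0.01] 11.3583
```

The force stop came at the floor height expected (0.0382 against about 0.0387), with almost no side force. I'll release, retreat and check.

Run:
```python
from fit import *
hand.command_gripper(0.5); p=monitor.read_state()["eef_pos"]
env.move_straight([p[0],p[1],.15],velocity=.2)
env.reach([.4442,-.005,.15],down(np.radians(23)))
hand.command_gripper(0.6)
s=viewer.get_image("side"); t=viewer.get_image("top"); save(s,"s3.png"); save(t,"t3.png"); print(monitor.read_state()["t"])
for n in("washed_grate","washed_grate_grip","empty_tray","empty_tray_pocket"):
    for q,l in((s,"side"),(t,"top")):
        for r in viewer.pinpoint(q,n)[:1]: print(n,l,np.round(r["uv"],1),round(r["confidence"],2))
a=cv2.resize(s["color"][230:310,205:300,::-1],None,fx=4.2,fy=4.2,interpolation=cv2.INTER_CUBIC)
b=cv2.resize(t["color"][255:350,210:290,::-1],None,fx=3.5,fy=3.5,interpolation=cv2.INTER_CUBIC)
h=max(a.shape[0],b.shape[0]); pad=lambda m:cv2.copyMakeBorder(m,0,h-m.shape[0],0,0,0)
cv2.imwrite("pics/c3.png",np.hstack([pad(a),pad(b)]))
```

```text
13.8917
washed_grate side [250.9 274.2] 0.86
washed_grate top [248.5 300.6] 0.9
washed_grate_grip side [253.1 266.3] 0.56
washed_grate_grip top [247.7 302.5] 0.85
empty_tray side [250.2 272. ] 0.91
empty_tray_pocket side [250.6 271.3] 0.95
empty_tray_pocket top [246.9 300.8] 0.67
```

View pics/c3.png

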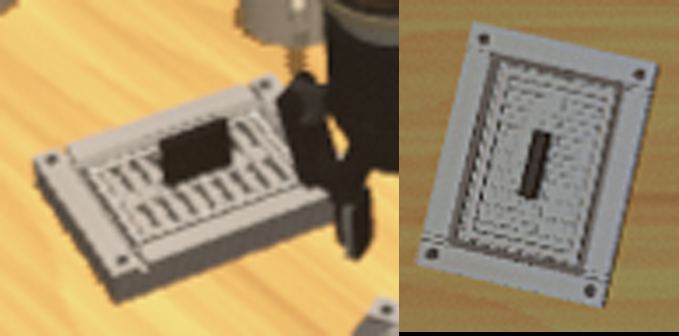

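The washed grate lies flat inside the pocket with an even margin all round, in both views. Next I'll grasp the used grate, and check the camera pose with an overlay on the first pictures.

Run:
```python
from fit import *
a=np.radians(22.9); x,y=.4444,-.0055
hand.command_gripper(1.0)
env.reach([x,y,.13],down(a))
f=env.move_straight([x,y,.0377],velocity=.12,f_stop=15); st=monitor.read_state(); print(f,np.round(st["eef_pos"],4),st["t"])
if not f:
    hand.command_gripper(0.0); st=monitor.read_state(); print("grip",st["grip_width"],np.round(st["force"],2),np.round(st["eef_pos"],4),st["t"])
    f=env.move_straight([x,y,.07],velocity=.06,f_stop=20); print(f,np.round(monitor.read_state()["force"],1))
    if not f: env.move_straight([x,y,.30],velocity=.2)
st=monitor.read_state(); print(st["grip_width"],np.round(st["force"],2),st["t"])
s=viewer.get_image("side");t=viewer.get_image("top");save(s,"s4.png");save(t,"t4.png")
ims=[]
def rect(lx,ly,z): return np.array([[u*lx/2,v*ly/2,z] for u,v in((1,1),(1,-1),(-1,-1),(-1,1))])
C=[.743,.056,np.radians(8.8)]
ax=np.array([np.cos(C[2]),np.sin(C[2]),0]);ay=np.array([-ax[1],ax[0],0]);e=np.radians(55);l=-ax*np.cos(e)+[0,0,np.sin(e)];w=np.cross(l,ay)
L=np.array([C[0],C[1],.07])-.007*ax
circ=np.array([L+.019*(np.cos(k)*ay+np.sin(k)*w) for k in np.linspace(0,6.2,40)])
for p,f,(u0,v0) in((s,"s0",(335,225)),(t,"t0",(290,160))):
    im=cv2.resize(cv2.imread(f"pics/{f}.png")[v0:v0+75,u0:u0+75],None,fx=5.3,fy=5.3,interpolation=cv2.INTER_CUBIC)
    for P,c in((pose(rect(.1,.09,.012),C),(0,255,0)),(pose(rect(.1,.09,0),C),(255,255,0)),(circ,(0,0,255))):
        cv2.polylines(im,[np.round(((proj(p,P)-[u0,v0]+.5)*5.3-.5)*8).astype(np.int32)],True,c,1,cv2.LINE_AA,3)
    ims.append(im)
cv2.imwrite("pics/cam.png",np.hstack(ims))
```

```text
False [ 0.4447 -0.0055  0.0382] 15.9
grip 0.10508802443355657 [-0.43 -0.61  5.13] [ 0.4445 -0.0055  0.0379] 16.5833
False [ 0.5  0.4 -2.3]
0.10815136119100643 [-0.22 -0.08 -2.82] 18.575
```

View pics/cam.png

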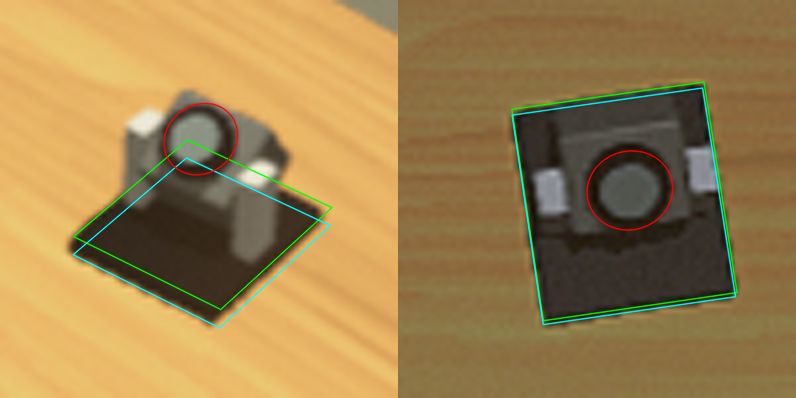

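The model fits the camera's base and lens to 1 px in the top view. In the side view it is about 1 px off, roughly 3 mm in y, so I'll split the difference (y = 0.0575). The grate is held, so I'll move to the view pose.

Run:
```python
from fit import *
C=(.743,.0575,np.radians(8.8))
p,q,l=view(*C,False,.27); env.reach(p,q)
st=monitor.read_state(); print(np.round(st["force"],2),np.round(st["torque"],2),st["grip_width"],st["t"])
p,q,l=view(*C,False,.2); env.move_straight(p,velocity=.08,f_stop=20); env.sleep(.5)
st=monitor.read_state(); print(np.round(st["eef_pos"]-p,4),(R.from_quat(q).inv()*R.from_quat(st["ee_rot"])).magnitude(),np.round(st["force"],2),np.round(st["torque"],2),st["grip_width"],st["t"])
s=viewer.get_image("side");t=viewer.get_image("top");save(s,"s5.png");save(t,"t5.png")
M=R.from_quat(st["ee_rot"]).as_matrix(); gx,gy,gz=M[:,0],-M[:,1],-M[:,2]; o=st["eef_pos"]-.026*gz
print("underside",np.round(o,4),"gz",np.round(gz,3))
sq=np.array([[1,1],[1,-1],[-1,-1],[-1,1]])
B=lambda lx,ly,z:np.array([o+u*lx/2*gx+v*ly/2*gy+z*gz for u,v in sq])
ims=[]
for pic,(u0,v0) in((s,(310,140)),(t,(270,150))):
    im=cv2.resize(pic["color"][v0:v0+150,u0:u0+100,::-1],None,fx=4,fy=4,interpolation=cv2.INTER_CUBIC)
    for P,c in((B(.12,.08,0),(0,0,255)),(B(.12,.08,.01),(0,255,0))):
        cv2.polylines(im,[np.round(((proj(pic,P)-[u0,v0]+.5)*4-.5)*8).astype(np.int32)],True,c,1,cv2.LINE_AA,3)
    ims.append(im)
cv2.imwrite("pics/v5.png",np.hstack(ims))
for n in("used_grate","used_grate_grip"):
    rs=[viewer.pinpoint(k,n)[:1] for k in(s,t)]
    print(n,[(np.round(r[0]["uv"],1),round(r[0]["confidence"],2)) if r else None for r in rs],"expected",np.round(proj(s,o+(.034*gz if "grip" in n else 0)),1),np.round(proj(t,o+(.034*gz if "grip" in n else 0)),1))
```

```text
[ 0.8  -0.02 -2.07] [-0.13  0.53  0.  ] 0.10836660041838683 20.1083
[-0.     -0.      0.0001] 0.00014515840630402528 [-0.22  0.07 -2.93] [-0.1   0.54  0.03] 0.10743195773611722 21.6333
underside [0.6227 0.0389 0.2339] gz [-0.567 -0.088  0.819]
used_grate [(array([349.2, 219.1]), 0.82), (array([345.9, 231.4]), 0.81)] expected [[347.  219.3]] [[343.3 234.9]]
used_grate_grip [(array([339.7, 214. ]), 0.85), (array([347.7, 243.6]), 0.62)] expected [[342.1 213.2]] [[345.5 242.9]]
```

View pics/v5.png

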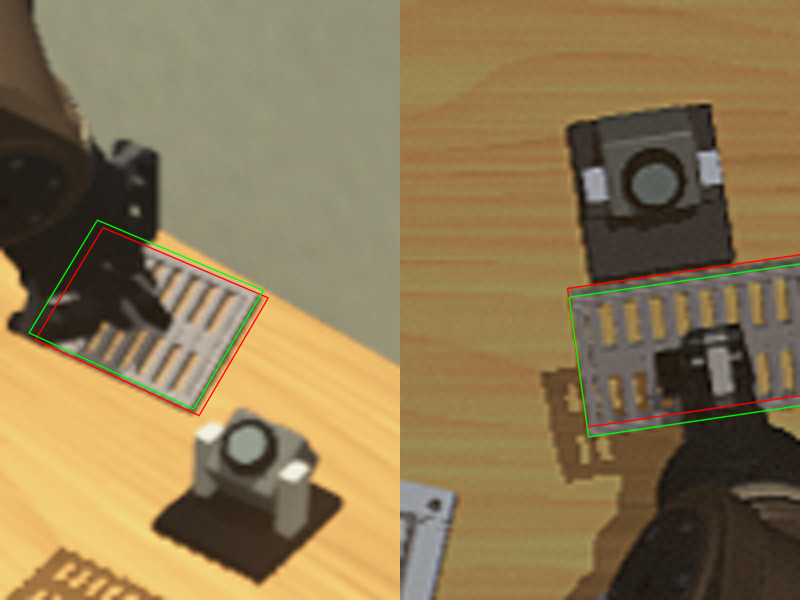

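In both views the held grate matches its expected outline within about 1 px. The leftover side-view offset is the same as on the camera base, so grate and camera agree with each other. One last look at the whole counter before I hand in.

View pics/t5.png

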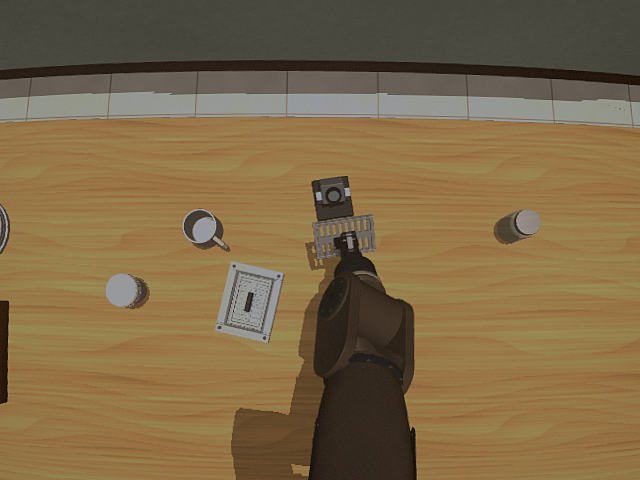

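The washed grate is in its tray (250,302). The mug (200,228), cups (125,291) and jar (520,225) have not moved, and the used grate (344,237) is held in front of the camera. Handing in.

Run:
```python
from h import *
st=monitor.read_state(); print(st["t"],np.abs(st["qd"]).max(),st["grip_width"]); env.hand_in()
```

```text
21.9333 0.0016073341265160155 0.10685061694550294
the job is handed in; nothing more can be done
```

I set the washed grate into the empty tray and released it. I then lifted the used grate out of the other tray and am holding it in front of the inspection camera. The job was handed in at 21.9 s.

- **Washed grate:** it touched down at the expected pocket floor height with almost no side force. Afterwards both views showed it flat and square, with an even margin all round.
- **Used grate:** the arm is within 0.1 mm of the target pose and steady. The underside's centre is computed at (0.623, 0.039, 0.234) m, which puts it 20 cm from the lens on the line of sight. In the pictures the held grate matched its expected outline to about 1 px.
- **Surroundings:** the last top picture shows the mug, cup stack, sugar jar and camera where they started.
- **Disagreement:** the side and top views differed by about 3–4 mm in y on where the inspection camera stands. I used the midpoint, and the held grate's outline supported it, so the position along y is uncertain by about 2 mm.

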